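# Press the contact lever of the fuse tester through its guard window

### The job

On the bench fuse tester, push the carriage along by its upright end plate until the fuse with the green ring stands under the contact pin, then reach through the window of the yellow guard without touching the guard and press the red lever pad right down, so that the pin bears on that fuse. Finish while holding the pad down, so that the reading can be taken. Only push with the fingers: grasp or lift nothing, do not touch the fuses, keep the pin off the red-ringed and blue-ringed fuses, and leave the other things on the bench alone.

Things in the scene. Friction and masses are not known exactly. Their poses are not given: they have to be found in the camera images.
- under_pin (a point): Test point of the fuse tester, fixed on the jig under the brass contact pin, 66.5 mm above the bench (height of the top of a fuse in the carriage). Its axes are the jig's: z up, x horizontal from the front (red pad) to the back (lever hinge), y along the carriage's slide towards the end plate. The jig is fixed to the bench; its place and yaw (-0.25 to 0.4) differ from run to run.
- carriage (a joint): Position (m) of the black carriage, a block 104 x 46 x 26 mm with three nests 30 mm apart along the slide, a fuse in each in any order. 0 is fully out; it grows, to 0.124 at the stop, as it is pushed along the jig's -y, and starts at 0. The nests are under the pin at 0.050, 0.080 and 0.110. Friction about 1.5 N, no detents; it stays where it is left.
- push_plate (a point): Centre of the outer face (jig +y side) of the carriage's grey end plate, 46 mm above the bench; axes the jig's. Plate 60 mm wide (x), 6 mm thick, 10 to 72 mm above the bench, on a 10 mm rod 25 mm above the bench. Push this face along the jig's -y to drive the carriage in, or the inner face, above the rod, along +y to bring it back. It stays 60 mm or more outside the guard.
- guard: The guard, fixed on the jig, not to be touched: yellow frame on aluminium posts with clear panels all round, 12 to 132 mm above the bench, 110 mm wide (jig y, -55 to +55 mm), 180 mm deep (jig x, -98 to +82 mm). Its origin is at bench level below the test point, axes the jig's.
- window (a point): Centre of the guard's only window, a rectangular hole in its horizontal top, 132 mm above the bench, 78 mm (jig x) by 84 mm (jig y); the frame is 4 mm thick. Axes as the jig's. The way in is straight down.
- pad_top (a point): Centre of the upper face of the red pad (34 mm in x, 32 mm in y, 9 mm thick) at the free end of the contact lever, seen through the window; pressed straight down. 121 mm above the bench with the lever up (tilted 0.2 rad), 100 mm with it fully down; its horizontal place changes by less than 5 mm meanwhile. It is below the centre of the window within 5 mm.
- lever (a joint): Angle (rad) of the steel contact lever, hinged at the back of the jig, 105 mm from the pad's centre: 0 is up, 0.20 is level, fully down on its stop. A spring lifts it when let go. The pin meets the fuse below it at about 0.13 and then gives against its own spring (2.4 to 5 N). The pad takes about 2 N to start and 8 N at the stop.
- contact_pin: The sprung brass pin in the lever, 6 mm thick, that touches the top of the fuse; origin 4 mm below its visible tip, z along it. With the lever up its tip is about 4 mm above the fuses' tops, so they pass beneath it.
- fuse_green: The fuse to be tested: white porcelain bottle fuse with a green ring, 22 mm across, 50 mm high, standing loose in a nest of the carriage, its upper 28 mm visible. Origin at the centre of its underside, 50 mm below its top.
- fuse_red: Like it, with a red ring, in another nest.
- fuse_blue: Like it, with a blue ring, in another nest.
- mug: White mug, 92 mm across, 95 mm high, right of the jig; origin at the centre of its underside. Not to be moved.
- pliers: Combination pliers with red sleeves, 175 mm, lying flat, right of the jig. Not to be moved.
- screwdriver: Screwdriver with a red handle, 235 mm, lying at the right. Not to be moved.
- carton: Small carton, 58 x 95 x 48 mm, at the back left. Not to be moved.
- tape: Roll of black tape, 58 mm across, 19 mm high, at the right. Not to be moved.
- grey_fuse: Spare fuse with a grey ring, 50 mm high, standing on the bench at the right. Not to be moved.

How it is judged:
By the outcome, as a careful person would: the job done as asked, in the order asked, and still so for the second after the job is handed in, while the arm keeps its last pose, push and grip.
It also fails if it takes over 51 s, if anything falls off the work surface, if the arm or the gripper's body presses on something with over 40 N, if the wrist force passes 120 N, or if a joint passes its speed limit or range.

### The arm

A 7-joint arm with a two-finger parallel gripper is mounted at the origin on a cart in front of the work surface, level with it; the furniture and walls round the work are solid. World frame = base frame: x ahead of the robot, y to its left, z up, the work surface at z = 0. Lengths are in m, angles in rad, forces in N, time in s.
With the tool pointing down it reaches from about 0.425 to 0.925 m from the base axis. Payload 6.8 kg.
Tool frame: the origin (TCP) lies on the mounting face of the last link; the fingertips stand 173 mm ahead of it and the grasp point (between the pads) lies 155 mm ahead of it; z points along the fingers, y is the line along which they close (so a half turn about z gives the same grasp; the last joint's range is limited). The gripper opens to 85 mm and grips with 20 to 120 N. Pads are 22 mm wide; open, the fingers measure 114 mm over their backs; the gripper's body (76 mm by 85 mm) begins 54 mm behind the grasp point. The pads swing forward as they close: fully open they stand 13 mm farther back than shut.
Start: joints at [1.092, 0.477, 0.022, 1.555, -0.011, 1.109, -0.083], TCP at [0.245, -0.629, 0.405] pointing down, gripper open.
Joint ranges: [-2.96, 2.96], [-0.34, 2.1], [-1.41, 1.46], [0.24, 2.44], [-1.37, 4.51], [0.17, 1.92], [-2.96, 2.96]. Speed limits (rad/s): [2.39, 2.39, 3.14, 3.14, 3.14, 3.14, 3.14].

### API

Orientations are given as a unit quaternion [w, x, y, z].
In Python, from station import bot gives the robot as it stands. The module is installed in compiled form; this text tells all that it offers.
- The arm moves only by the shell command python3 -m pendant 'ROWS' [FORCE]. ROWS is JSON, a list of rows, each a list of 5 numbers: the finger opening in m, from 0 to 0.0854, then the shift along the tool's x, y, z in m, then the turn about the tool's z in degrees. In form: [[jaw, x, y, z, yaw], ...]. A call has 1 to 12 rows; each row shifts and turns the commanded pose from where the row before left it, along the tool's axes as they then stand; what a row does not reach is not made up. A row lasts 1/12 s, in which the tool goes at most 41.7 mm and 7.16 degrees, less where a joint would pass 70% of its speed; a pose out of reach is approached as far as the arm can. A call with a gripper value outside its range is refused whole. The fingers move at their own pace and stop on an object; FORCE is the grip in N (left out, the last holds). Time passes only in rows, so rows that do not move let the fingers close. It gives the time, the measured TCP pose, the force, the opening and the grip force at its end, in the units of the state.
- bot.get_obs(): the state, without advancing time (a new reading comes with each control period).
- bot.read_camera(name): name is "scene" or "top" or "wrist"; returns (picture, depth): 384x512x3 uint8, blue, green, red; 384x512 float32, m along the optical axis (not along the pixel's ray), 0 where there is no reading.
- bot.camera_model(name): a dict with "intrinsics" (3x3 intrinsics, pixels), "R" (3x3) and "t" (3): a world point X has camera coordinates R X + t. Camera axes: x right, y down, z forward; pixel columns grow to the right and rows downward; lengths in m; the calibration is good to about 2 mm. A picture is of the moment at which its call begins: read the wrist's pose just before it. camera_model takes no time and is no camera call; for the wrist camera it gives the pose at the moment of the call.
- bot.hand_in(): hands the job in; it is judged then, once.
Trained networks look in the newest picture that a camera, given by its name, has taken for a name from the list of things; names that differ only in an ending like _2 or _b are one class to them, and where a whole thing is asked for, a point or a joint stands for the part that bears it (a point fixed in the world has none). Each returns a list of dicts, best first, with "score" (0 to 1); they miss things now and then, are a little off and sometimes report something else, mostly with a low value. They report only what shows in the picture. A call takes as long as a camera call.
- bot.boxes_of(name, camera): "at" ([column, row] in pixels, amid what is visible of it).
- bot.trace(name, camera): "mask" (384x512 bool, what is visible of it) and "at" ([column, row] in pixels, amid what is visible of it).
- bot.pinpoint(name, camera): "at" ([column, row] in pixels: a listed point, or the origin of a listed thing).
The state is a dict: "t": time; "q": joint angles; "joint_vel": joint speeds; "joint_torque": joint torques, N m; "eef_pos": TCP position; "tool_rot": TCP orientation; "contact_force": force on the tool from outside, world axes, zero at the start; "torque": the same for the moment, N m; "gripper_width": opening from 0.0 (shut) to 1.0 (fully open); "grasp_force": force on a finger pad.
Only numpy, scipy, OpenCV 4.12 (cv2) and the standard library are available. Lean on these libraries where they do the work, as an engineer would, in place of code of your own. Each camera call takes 0.05 s, during which the arm holds its last target. There are 200 camera calls.

## Working session

There is one attempt and no reset: what is moved stays moved. The work goes in short steps, Python scripts to look and compute and a shell command to move; the robot and the scene stay as the last step left them, time stands still between calls to the robot, and variables do not carry over. Pictures are saved under pics/ and viewed, at most 10 in all, crops included, and the job is handed in when it is done.

```bash
mkdir -p pics; cat > h.py <<'E'
from station import bot
import numpy as np, cv2
def ray(cam,px):
    m=bot.camera_model(cam);K=np.array(m["intrinsics"]);R=np.array(m["R"]);t=np.array(m["t"])
    d=R.T@np.linalg.solve(K,[px[0],px[1],1.]);return -R.T@t,d
def atz(cam,px,z):
    o,d=ray(cam,px);return o+d*(z-o[2])/d[2]
def atdepth(cam,px,dep):
    o,d=ray(cam,px);v=dep[int(round(px[1])),int(round(px[0]))];return o+d*v
E
python3 - <<'E'
from h import *
np.set_printoptions(precision=4,suppress=True)
o=bot.get_obs();print(o["t"],o["eef_pos"],o["tool_rot"])
for c in("top","scene"):
    p,d=bot.read_camera(c);cv2.imwrite(f"pics/{c}0.png",p);np.save(f"{c}.npy",d)
    for n,z in(("under_pin",.0665),("push_plate",.046),("window",.132),("pad_top",.121),("guard",0),("fuse_green",None),("fuse_red",None),("fuse_blue",None)):
        for r in bot.pinpoint(n,c)[:1]:
            print(c,n,np.array(r["at"]),round(r["score"],2),atz(c,r["at"],z if z is not None else .0165))
a=cv2.imread("pics/top0.png");b=cv2.imread("pics/scene0.png");
cv2.imwrite("pics/both.png",cv2.resize(np.vstack([a,b]),(800,1200))[:600]);cv2.imwrite("pics/b2.png",cv2.resize(b,(800,600)))
E
```

```text
0.0 [ 0.2445 -0.6289  0.4037] [-0.0009  0.9829  0.1844 -0.0002]
top under_pin [223.6 198.8] 0.85 [0.5342 0.1202 0.0665]
top push_plate [157.6 215.8] 0.68 [0.4819 0.3605 0.046 ]
top window [224.3 210.7] 0.64 [0.4858 0.1122 0.132 ]
top pad_top [344.3 224.4] 0.55 [ 0.4291 -0.2922  0.121 ]
top guard [221.7 198.8] 0.6 [0.5423 0.1335 0.    ]
top fuse_green [192.5 204.8] 0.44 [0.5213 0.2394 0.0165]
top fuse_red [156.3 210.2] 0.58 [0.5051 0.3726 0.0165]
top fuse_blue [202.4 201.9] 0.57 [0.5309 0.2029 0.0165]
scene under_pin [214.2 222.1] 0.89 [0.5413 0.1268 0.0665]
scene push_plate [136.  277.2] 0.55 [0.491  0.3656 0.046 ]
scene window [225.2 218.8] 0.9 [0.4916 0.1121 0.132 ]
scene pad_top [222.4 220.3] 0.64 [0.4983 0.1177 0.121 ]
scene guard [217.6 236.1] 0.76 [0.5377 0.1237 0.    ]
scene fuse_green [184.8 254.8] 0.58 [0.5132 0.2313 0.0165]
scene fuse_red [202.2 243.3] 0.6 [0.5252 0.175  0.0165]
scene fuse_blue [195. 250.] 0.39 [0.5143 0.201  0.0165]
```

View pics/both.png

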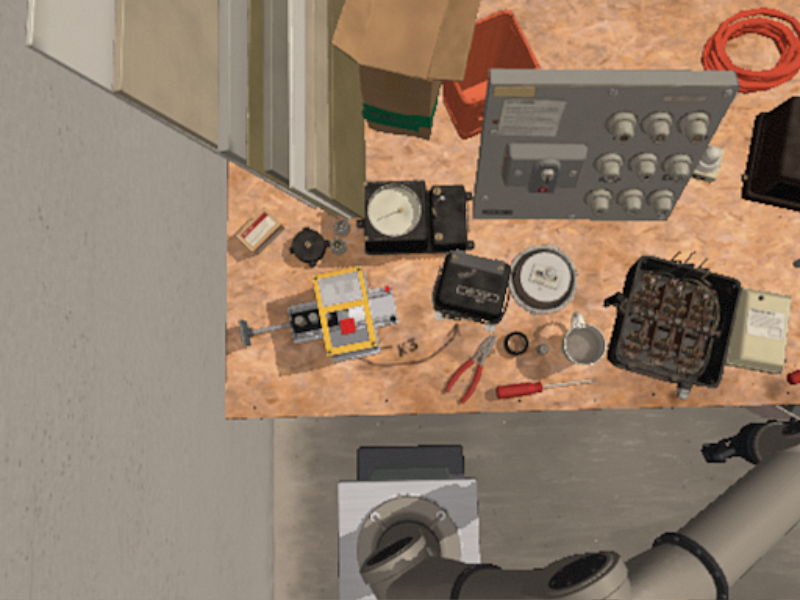

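View pics/b2.png

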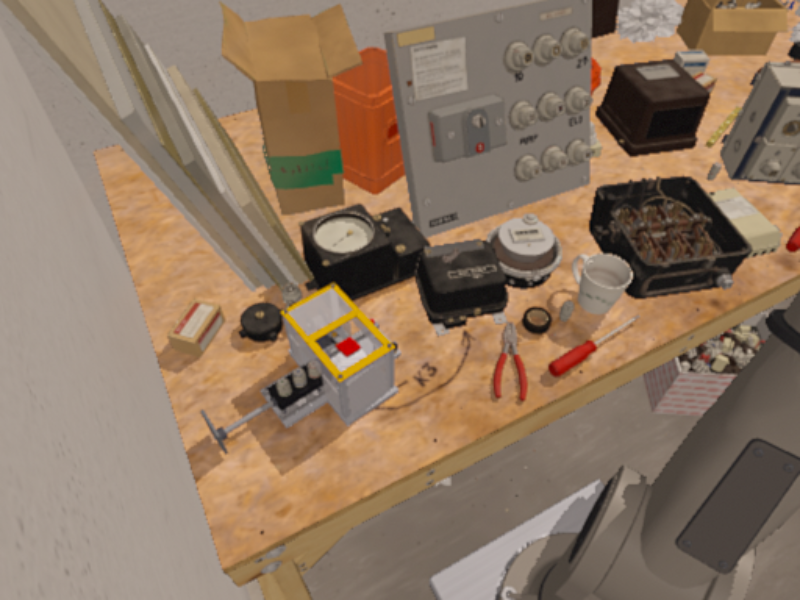

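The top view shows the jig at about (224,199) in the full-size image, with the end plate to the left at (157,213), the red pad in the window, and the fuses left of the guard. Next I check the clearances.

```bash
python3 - <<'E'
from h import *
np.set_printoptions(precision=3,suppress=True,linewidth=200)
d=np.load("top.npy");m=bot.camera_model("top");K=np.array(m["intrinsics"]);R=np.array(m["R"]);t=np.array(m["t"])
v,u=np.mgrid[:384,:512];P=np.stack([(u-K[0,2])/K[0,0]*d,(v-K[1,2])/K[1,1]*d,d],-1);W=(P-t)@R
ok=d>0
print("max height, rows x .2..1.0, cols y .7..-.7")
for x in np.arange(.2,1.0,.1):
    print(round(x,1),[ (lambda s: round(float(s.max()),2) if s.size else None)(W[...,2][ok&(abs(W[...,0]-x)<.05)&(abs(W[...,1]-y)<.05)]) for y in np.arange(.7,-.71,-.1)])
o=bot.get_obs();mw=bot.camera_model("wrist");Rw=np.array(mw["R"]);c=-Rw.T@np.array(mw["t"]);print(c,Rw,o["eef_pos"],mw["intrinsics"])
E
```

```text
max height, rows x .2..1.0, cols y .7..-.7
0.2 [None, None, 0.77, -0.83, -0.83, -0.02, 0.0, 0.0, 0.0, 0.8, 0.8, 0.74, 0.7, 0.64, -0.83]
0.3 [None, None, 0.78, 0.01, 0.01, 0.01, 0.01, 0.01, 0.02, 0.03, 0.04, 0.01, 0.61, 0.62, 0.34]
0.4 [None, None, 0.79, 0.01, 0.01, 0.14, 0.14, 0.01, 0.02, 0.03, 0.05, 0.1, 0.12, 0.12, 0.12]
0.5 [None, None, 0.8, 0.08, 0.05, 0.14, 0.14, 0.03, 0.1, 0.1, 0.1, 0.19, 0.19, 0.11, 0.12]
0.6 [None, None, 0.81, 0.01, 0.02, 0.14, 0.14, 0.04, 0.12, 0.12, 0.15, 0.1, 0.12, 0.12, 0.12]
0.7 [None, None, 0.82, 0.05, 0.06, 0.05, 0.13, 0.13, 0.13, 0.09, 0.1, 0.13, 0.14, 0.14, 0.01]
0.8 [None, None, 0.83, 0.8, 0.54, 0.35, 0.19, 0.13, 0.13, 0.28, 0.28, 0.35, 0.35, 0.36, 0.04]
0.9 [None, None, 0.82, 0.8, 0.54, 0.35, 0.19, 0.13, 0.35, 0.41, 0.41, 0.41, 0.41, 0.41, 0.09]
[ 0.313 -0.604  0.374] [[ 0.362 -0.932 -0.001]
 [-0.893 -0.347  0.286]
 [-0.267 -0.103 -0.958]] [ 0.245 -0.629  0.405] [[324.989   0.    253.835]
 [  0.    324.989 191.502]
 [  0.      0.      1.   ]]
```

```bash
python3 -m pendant '[[0,0.03,-0.01,0,4.7],[0,0.035,-0.013,0,4.7],[0,0.035,-0.013,0,0],[0,0.035,-0.013,0,0],[0,0.035,-0.013,0,0],[0,0.035,-0.013,0,0],[0,0.035,-0.013,0,0],[0,0.035,-0.013,0,0],[0,0.035,-0.013,0,0]]' && python3 -m pendant '[[0,0.009,-0.035,0,0],[0,0.009,-0.035,0,0],[0,0.009,-0.035,0,0],[0,0.009,-0.035,0,0],[0,0.009,-0.035,0,0],[0,0.009,-0.035,0,0],[0,0.009,-0.035,0,0],[0,0.009,-0.035,0,0],[0,0.009,-0.035,0,0]]' && python3 -m pendant '[[0,0.009,-0.035,0,0],[0,0.009,-0.035,0,0],[0,0.009,-0.035,0,0],[0,0.009,-0.035,0,0],[0,0.009,-0.035,0,0],[0,0.009,-0.035,0,0],[0,0.009,-0.035,0,0],[0,0.009,-0.035,0,0],[0,0,0,0,0],[0,0,0,0,0]]'
```

```text
t: 1.65
eef_pos: [0.5213, -0.446, 0.4049]
tool_rot: [0.0, 0.995, 0.103, 0.0]
contact_force: [0.8, -0.9, -0.8]
gripper_width: 0.004
grasp_force: 0.0
t: 2.4
eef_pos: [0.5343, -0.1206, 0.405]
tool_rot: [0.0, 0.995, 0.103, 0.0]
contact_force: [0.6, 1.1, -0.4]
gripper_width: -0.001
grasp_force: 0.0
t: 3.23
eef_pos: [0.5471, 0.1693, 0.4048]
tool_rot: [-0.001, 0.994, 0.106, 0.0]
contact_force: [0.0, -0.5, -0.2]
gripper_width: 0.001
grasp_force: 0.0
```

```bash
python3 - <<'E'
from h import *
np.set_printoptions(precision=4,suppress=True)
c="wrist";p,d=bot.read_camera(c);cv2.imwrite("pics/w1.png",cv2.resize(p,(800,600)));np.save("w.npy",d)
for n,z in(("under_pin",.0665),("push_plate",.046),("window",.132),("pad_top",.121),("guard",0),("contact_pin",.068),("fuse_green",.0165),("fuse_red",.0165),("fuse_blue",.0165)):
    for r in bot.pinpoint(n,c)[:2]:
        print(n,np.array(r["at"]),round(r["score"],2),atz(c,r["at"],z))
# yellow frame fit
hsv=cv2.cvtColor(p,cv2.COLOR_BGR2HSV);m=cv2.inRange(hsv,(20,120,120),(35,255,255))
m=cv2.morphologyEx(m,cv2.MORPH_OPEN,np.ones((3,3)))
v,u=np.nonzero(m);pts=np.array([atz(c,(a,b),.132)[:2] for a,b in zip(u,v)],np.float32)
(cx,cy),s,a=cv2.minAreaRect(pts);print("frame",cx,cy,s,a)
E
```

```text
push_plate [ 56.8 174.6] 0.9 [0.5002 0.363  0.046 ]
window [302.8 263.3] 0.8 [0.4962 0.1115 0.132 ]
window [288.  175.3] 0.7 [0.567  0.1411 0.132 ]
pad_top [298.9 251.9] 0.87 [0.5005 0.1145 0.121 ]
guard [287.8 173.6] 0.69 [0.5402 0.1215 0.    ]
fuse_green [192.  176.1] 0.86 [0.5188 0.2303 0.0165]
fuse_green [ 55.1 174.8] 0.44 [0.4887 0.3823 0.0165]
fuse_red [245.5 175.4] 0.52 [0.5319 0.1714 0.0165]
fuse_blue [216.9 172.6] 0.8 [0.5284 0.2039 0.0165]
fuse_blue [295.5 252.9] 0.71 [0.4491 0.0929 0.0165]Traceback (most recent call last):
  File "<stdin>", line 10, in <module>
  File "h.py", line 7, in atz
    o,d=ray(cam,px);return o+d*(z-o[2])/d[2]
        ~~~^^^^^^^^
  File "h.py", line 4, in ray
    m=bot.camera_model(cam);K=np.array(m["intrinsics"]);R=np.array(m["R"]);t=np.array(m["t"])
ValueError: time passes only in moves, steps and waits
```

View pics/w1.png

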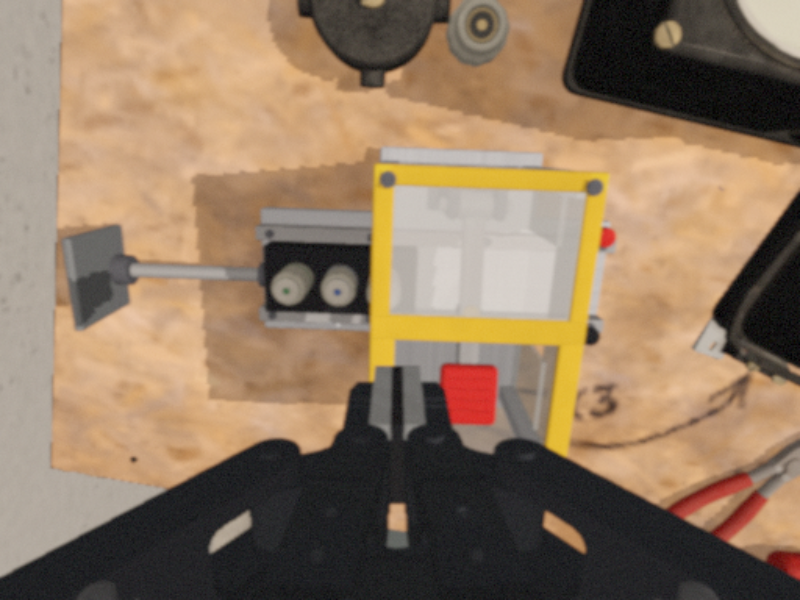

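Wrist view: red pad at (468,394) in the upscaled picture, plate at (95,275), fuses green (290,290) outermost, then blue (340,285), then red at the guard edge. So the carriage has to go to 0.110. Next come the jig fit and the wall position.

```bash
python3 - <<'E'
from h import *
np.set_printoptions(precision=4,suppress=True)
def world(d,m):
    K=np.array(m["intrinsics"]);R=np.array(m["R"]);t=np.array(m["t"])
    v,u=np.mgrid[:384,:512];P=np.stack([(u-K[0,2])/K[0,0]*d,(v-K[1,2])/K[1,1]*d,d],-1);return (P-t)@R,-R.T@t
T,_=world(np.load("top.npy"),bot.camera_model("top"))
s=(T[...,2]>.02)&(T[...,1]>.4)&(T[...,0]<.65)&(T[...,0]>.3);q=T[s]
for lo in np.arange(0,.9,.1):
    k=q[(q[:,2]>lo)&(q[:,2]<lo+.1)]
    if len(k):print("wall z",round(lo,1),len(k),np.percentile(k[:,1],[1,50,99]))
p,d=bot.read_camera("wrist");m=bot.camera_model("wrist");W,o=world(d,m)
hsv=cv2.cvtColor(p,cv2.COLOR_BGR2HSV)
y=cv2.inRange(hsv,(20,120,120),(35,255,255))>0
print("frame z",np.median(W[y][:,2]))
dirs=W-o;X=o+dirs*((.132-o[2])/dirs[...,2])[...,None]   # rays to z=.132
pt=X[y][:,:2].astype(np.float32)
n,l,st,_=cv2.connectedComponentsWithStats(y.astype(np.uint8));b=l==1+np.argmax(st[1:,4])
pt=X[b][:,:2].astype(np.float32)
# edges: left/right outer borders
for yaw in np.arange(.12,.30,.01):
    e=np.array([-np.sin(yaw),np.cos(yaw)]);f=np.array([np.cos(yaw),np.sin(yaw)]);
    a=pt@e;c=pt@f
    print(round(yaw,3),"w",np.ptp(np.percentile(a,[.3,99.7])),"mid y",np.percentile(a,[.3,99.7]).mean(),"xmax",np.percentile(c,99.7))
r=cv2.inRange(hsv,(0,150,120),(6,255,255))|cv2.inRange(hsv,(174,150,120),(180,255,255))
n,l,st,ct=cv2.connectedComponentsWithStats(r)
for i in range(1,n):
    if st[i,4]>200:print("red",ct[i],st[i],np.median(W[l==i],0),X[l==i].mean(0))
g=(W[...,1]>.3)&(W[...,2]>.04)&(W[...,2]<.09)&(d>0);print("plate",g.sum(),W[g].mean(0));top=g&(W[...,2]>.066)
print(cv2.fitLine(W[top][:,:2].astype(np.float32),cv2.DIST_L2,0,.01,.01).ravel(),cv2.minAreaRect(W[top][:,:2].astype(np.float32)),np.percentile(W[g][:,2],98))
E
```

```text
wall z 0.0 708 [0.4802 0.483  0.4855]
wall z 0.1 1061 [0.4802 0.4829 0.4853]
wall z 0.2 1298 [0.4803 0.4828 0.4853]
wall z 0.3 1619 [0.4801 0.4826 0.4851]
wall z 0.4 2072 [0.4802 0.4825 0.4846]
wall z 0.5 2682 [0.4799 0.4823 0.4845]
wall z 0.6 3581 [0.48   0.4821 0.4843]
wall z 0.7 4456 [0.48   0.482  0.4839]
wall z 0.8 80 [0.4798 0.4815 0.4834]
frame z 0.13239425460307414
0.12 w nan mid y nan xmax nan
0.13 w nan mid y nan xmax nan
0.14 w nan mid y nan xmax nan
0.15 w nan mid y nan xmax nan
0.16 w nan mid y nan xmax nan
0.17 w nan mid y nan xmax nan
0.18 w nan mid y nan xmax nan
0.19 w nan mid y nan xmax nan
0.2 w nan mid y nan xmax nan
0.21 w nan mid y nan xmax nan
0.22 w nan mid y nan xmax nan
0.23 w nan mid y nan xmax nan
0.24 w nan mid y nan xmax nan
0.25 w nan mid y nan xmax nan
0.26 w nan mid y nan xmax nan
0.27 w nan mid y nan xmax nan
0.28 w nan mid y nan xmax nan
0.29 w nan mid y nan xmax nan
red [297.2828 250.1525] [ 278  233   36   38 1128] [0.5029 0.1172 0.1208] [nan nan nan]
red [453.1062 315.0951] [428 302  51  29 452] [ 0.4024 -0.1321  0.0118] [nan nan nan]
red [472.277  329.7027] [457 315  31  30 296] [ 0.385  -0.166   0.0117] [nan nan nan]
plate 1488 [0.4988 0.3625 0.0601]
[0.9847 0.1743 0.4985 0.3633] ((0.49713680148124695, 0.364175409078598), (0.059744708240032196, 0.00764972111210227), 9.816194534301758) 0.07328020200398984<stdin>:15: RuntimeWarning: divide by zero encountered in divide
<stdin>:15: RuntimeWarning: invalid value encountered in multiply
```

```bash
python3 - <<'E'
from h import *
np.set_printoptions(precision=4,suppress=True)
p,d=bot.read_camera("wrist");m=bot.camera_model("wrist");K=np.array(m["intrinsics"]);R=np.array(m["R"]);t=np.array(m["t"]);o=-R.T@t
v,u=np.mgrid[:384,:512];D=np.stack([(u-K[0,2])/K[0,0],(v-K[1,2])/K[1,1],np.ones(u.shape)],-1)@R
X=o+D*((.132-o[2])/D[...,2])[...,None]
hsv=cv2.cvtColor(p,cv2.COLOR_BGR2HSV);y=cv2.inRange(hsv,(20,120,120),(35,255,255))
n,l,st,_=cv2.connectedComponentsWithStats(y);b=l==1+np.argmax(st[1:,4])
def line(P):
    P=np.array(P,np.float32);f=cv2.fitLine(P,cv2.DIST_HUBER,0,.01,.01).ravel();return f
L=[];Rt=[];Tp=[];
for r in range(120,235):
    c=np.nonzero(b[r])[0]
    if len(c):L.append(X[r,c[0]][:2]);Rt.append(X[r,c[-1]][:2])
for c in range(250,378):
    r=np.nonzero(b[:,c])[0]
    if len(r):Tp.append(X[r[0],c][:2])
fl,fr,ft=line(L),line(Rt),line(Tp)
for f in(fl,fr,ft):print(f,np.arctan2(f[1],f[0]))
yl,yr,yt=[np.arctan(f[1]/f[0]) for f in(fl,fr)]+[np.arctan(-ft[0]/ft[1])]
yaw=np.mean([yl,yr,yt]);print("yaws",yl,yr,yt,yaw)
ex=np.array([np.cos(yaw),np.sin(yaw)]);ey=np.array([-ex[1],ex[0]])
a,bb,c=fl[2:]@ey,fr[2:]@ey,ft[2:]@ex;print("width",a-bb)
org=ex*(c-.082)+ey*(a+bb)/2;print("under_pin",org)
for n,P in(("pad",[.5029,.1172]),("plate",[.4975,.364]),("tcp",bot.get_obs()["eef_pos"][:2])):
    q=np.array(P)-org;print(n,q@ex,q@ey)
for n,z in(("fuse_green",.0665),("fuse_blue",.0665)):
    print(n)
E
```

```text
[0.9846 0.175  0.5597 0.1849] 0.17591684
[0.984  0.1779 0.5783 0.0778] 0.17886367
[ 0.1747 -0.9846  0.6222  0.124 ] -1.3952111
yaws 0.17591682 0.17886366 0.17558523 0.17678857
width 0.10861191
under_pin [0.5386 0.1259]
pad -0.036674406241985785 -0.002314825228051567
plate 0.0014142561797175395 0.24158813559691486
tcp 0.015922984431656146 0.03819045716162475
fuse_green
fuse_blue
```

```bash
cat >> h.py <<'E'
def jig():
    yaw=.1768;org=np.array([.5386,.1259]);ex=np.array([np.cos(yaw),np.sin(yaw)]);ey=np.array([-ex[1],ex[0]])
    o=bot.get_obs();q=o["eef_pos"][:2]-org;w,x,y,z=o["tool_rot"]
    f=o["contact_force"];print("t",o["t"],"jig xy",(q@ex).round(4),(q@ey).round(4),"tipz",round(o["eef_pos"][2]-.173,4),"yawerr deg",round(np.degrees(2*np.arctan2(y,x)-yaw),2),"F jig",(f[:2]@ex).round(1),(f[:2]@ey).round(1),round(f[2],1))
E
python3 -m pendant '[[0,-0.003,-0.025,0,2],[0,-0.003,-0.034,0,0],[0,-0.003,-0.034,0,0],[0,-0.003,-0.034,0,0],[0,-0.003,-0.034,0,0],[0,-0.003,-0.034,0,0],[0,0,-0.030,0,0],[0,0,-0.014,0,0],[0,0,0,0.04,0],[0,0,0,0.03,0],[0,0,0,0,0],[0,0,0,0,0]]' && python3 -c "from h import *;jig()"
```

```text
t: 4.83
eef_pos: [0.4882, 0.3977, 0.3335]
tool_rot: [0.001, 0.996, 0.085, -0.001]
contact_force: [-0.7, 0.6, 0.9]
gripper_width: -0.001
grasp_force: 0.0
t 4.8333 jig xy -0.0018 0.2764 tipz 0.1605 yawerr deg -0.33 F jig -0.6 0.7 0.9
```

```bash
python3 -m pendant '[[0,0.002,0,0.03,0],[0,0,0,0.03,0],[0,0,0,0.03,0],[0,0,0,0.02,0],[0,0,0,0,0],[0,0,0,0,0]]' && python3 -c "from h import *;jig()" && python3 -m pendant '[[0,0,0.005,0,0],[0,0,0.005,0,0],[0,0,0.005,0,0],[0,0,0.005,0,0],[0,0,0.005,0,0],[0,0,0.005,0,0],[0,0,0,0,0],[0,0,0,0,0]]' && python3 -c "
from h import *;jig()
p,d=bot.read_camera('wrist');q,d=bot.read_camera('scene');cv2.imwrite('pics/c1.png',np.hstack([p[60:360,:400],cv2.resize(q[180:330,60:260],(400,300))]))"
```

```text
t: 5.33
eef_pos: [0.491, 0.3991, 0.2262]
tool_rot: [-0.0, 0.996, 0.085, 0.001]
contact_force: [-0.0, -0.1, 1.2]
gripper_width: -0.002
grasp_force: 0.0
t 5.3333 jig xy 0.0012 0.2774 tipz 0.0532 yawerr deg -0.34 F jig -0.0 -0.0 1.2
t: 6.0
eef_pos: [0.4953, 0.3687, 0.2246]
tool_rot: [0.0, 0.996, 0.085, -0.0]
contact_force: [0.9, 0.6, -0.5]
gripper_width: 0.001
grasp_force: 0.0
t 6.0 jig xy 0.0001 0.2466 tipz 0.0516 yawerr deg -0.33 F jig 0.9 0.5 -0.5
```

View pics/c1.png

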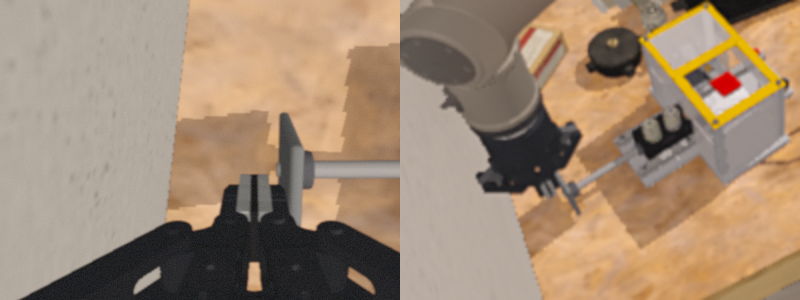

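The fingers stand at the plate's outer face (plate at about (290,170) in the left crop). I measure how far it has moved.

```bash
cat >> h.py <<'E'
def cloud(cam):
    p,d=bot.read_camera(cam);m=bot.camera_model(cam);K=np.array(m["intrinsics"]);R=np.array(m["R"]);t=np.array(m["t"])
    v,u=np.mgrid[:384,:512];P=np.stack([(u-K[0,2])/K[0,0]*d,(v-K[1,2])/K[1,1]*d,d],-1);W=(P-t)@R
    yaw=.1768;org=np.array([.5386,.1259]);ex=np.array([np.cos(yaw),np.sin(yaw)]);ey=np.array([-ex[1],ex[0]])
    J=np.stack([(W[...,:2]-org)@ex,(W[...,:2]-org)@ey,W[...,2]],-1);J[d<=0]=9
    return p,J
def plate(cam="wrist"):
    p,J=cloud(cam);s=(J[...,0]>.005)&(J[...,0]<.034)&(J[...,1]>.09)&(J[...,1]<.28)&(J[...,2]>.066)&(J[...,2]<.078)
    q=J[s];print("plate top",s.sum(),np.percentile(q[:,1],[2,50,98]).round(4),np.median(q[:,2]).round(4)) if s.sum() else print("none")
E
python3 -c "
from h import *;jig();plate();plate('top');plate('scene')"
```

```text
t 6.1 jig xy -0.0001 0.2472 tipz 0.0514 yawerr deg -0.29 F jig 0.5 0.6 0.4
plate top 1828 [0.2261 0.2316 0.2591] 0.072
plate top 5 [0.1138 0.2303 0.2337] 0.0701
none
```

```bash
python3 - <<'E'
from h import *
jig()
for cam in("wrist","scene","top"):
    p,J=cloud(cam)
    s=(J[...,0]>.014)&(J[...,0]<.032)&(J[...,1]>.2)&(J[...,1]<.28)&(J[...,2]>.066)&(J[...,2]<.078);q=J[s]
    if len(q)>5:print(cam,"plate",len(q),np.percentile(q[:,1],[2,50,98]).round(4))
    s=(abs(J[...,0])<.02)&(J[...,1]>.06)&(J[...,1]<.13)&(J[...,2]>.045)&(J[...,2]<.075);q=J[s]
    if len(q)>5:
        print(cam,"fuse pts",len(q),q[:,2].max().round(4));h,e=np.histogram(q[q[:,2]>.060][:,1],np.arange(.058,.13,.003));print(list(zip(e.round(3),h)))
    hsv=cv2.cvtColor(p,cv2.COLOR_BGR2HSV);g=(cv2.inRange(hsv,(45,70,40),(85,255,255))>0)&(abs(J[...,0])<.03)&(abs(J[...,1]-.1)<.04)
    if g.sum():print(cam,"green",g.sum(),J[g].mean(0).round(4))
E
```

```text
t 6.25 jig xy -0.0001 0.2475 tipz 0.0515 yawerr deg -0.26 F jig 0.0 0.8 0.3
wrist plate 673 [0.2256 0.2289 0.2315]
scene fuse pts 131 0.0678
[(np.float64(0.058), np.int64(3)), (np.float64(0.061), np.int64(6)), (np.float64(0.064), np.int64(10)), (np.float64(0.067), np.int64(7)), (np.float64(0.07), np.int64(8)), (np.float64(0.073), np.int64(1)), (np.float64(0.076), np.int64(0)), (np.float64(0.079), np.int64(0)), (np.float64(0.082), np.int64(0)), (np.float64(0.085), np.int64(1)), (np.float64(0.088), np.int64(3)), (np.float64(0.091), np.int64(5)), (np.float64(0.094), np.int64(8)), (np.float64(0.097), np.int64(9)), (np.float64(0.1), np.int64(7)), (np.float64(0.103), np.int64(7)), (np.float64(0.106), np.int64(2)), (np.float64(0.109), np.int64(0)), (np.float64(0.112), np.int64(0)), (np.float64(0.115), np.int64(0)), (np.float64(0.118), np.int64(0)), (np.float64(0.121), np.int64(0)), (np.float64(0.124), np.int64(0)), (np.float64(0.127), np.int64(0))]
top fuse pts 53 0.0728
[(np.float64(0.058), np.int64(0)), (np.float64(0.061), np.int64(0)), (np.float64(0.064), np.int64(1)), (np.float64(0.067), np.int64(6)), (np.float64(0.07), np.int64(4)), (np.float64(0.073), np.int64(3)), (np.float64(0.076), np.int64(2)), (np.float64(0.079), np.int64(0)), (np.float64(0.082), np.int64(0)), (np.float64(0.085), np.int64(0)), (np.float64(0.088), np.int64(1)), (np.float64(0.091), np.int64(4)), (np.float64(0.094), np.int64(1)), (np.float64(0.097), np.int64(6)), (np.float64(0.1), np.int64(4)), (np.float64(0.103), np.int64(5)), (np.float64(0.106), np.int64(3)), (np.float64(0.109), np.int64(1)), (np.float64(0.112), np.int64(0)), (np.float64(0.115), np.int64(0)), (np.float64(0.118), np.int64(0)), (np.float64(0.121), np.int64(0)), (np.float64(0.124), np.int64(0)), (np.float64(0.127), np.int64(0))]
```

```bash
python3 -m pendant '[[0,0,0.006,0,0],[0,0,0.01,0,0],[0,0,0.01,0,0],[0,0,0.01,0,0],[0,0,0.01,0,0],[0,0,0.01,0,0],[0,0,0.01,0,0],[0,0,0.01,0,0],[0,0,0.009,0,0],[0,0,0.005,0,0],[0,0,0,0,0],[0,0,0,0,0]]' && python3 - <<'E'
from h import *
jig()
for cam in("wrist","wrist","scene","top"):
    p,J=cloud(cam)
    s=(abs(J[...,0])>.014)&(abs(J[...,0])<.032)&(J[...,1]>.12)&(J[...,1]<.19)&(J[...,2]>.066)&(J[...,2]<.078);q=J[s]
    if len(q)>5:print(cam,"plate",len(q),np.percentile(q[:,1],[2,50,98]).round(4))
    if cam!="wrist":
        d=bot.pinpoint("fuse_green",cam)[:1];print(cam,d)
jig()
E
```

```text
t: 7.4
eef_pos: [0.5109, 0.2801, 0.2246]
tool_rot: [0.0, 0.996, 0.085, 0.0]
contact_force: [-0.4, 0.0, 0.3]
gripper_width: -0.003
grasp_force: 0.0
t 7.4 jig xy -0.0001 0.1566 tipz 0.0516 yawerr deg -0.34 F jig -0.4 0.1 0.3
wrist plate 666 [0.1347 0.1381 0.1406]
wrist plate 661 [0.1346 0.1379 0.1404]
scene plate 19 [0.1342 0.1373 0.1478]
scene [{'at': [212.9, 236.3], 'score': 0.54}]
top []
t 7.7 jig xy -0.0004 0.1578 tipz 0.0516 yawerr deg -0.25 F jig -0.1 -0.0 0.2
```

```bash
python3 -m pendant '[[0,0,0.003,0,0],[0,0,0.003,0,0],[0,0,0,0,0],[0,0,0,0,0],[0,0,0,0,0]]' && python3 - <<'E'
from h import *
jig()
for cam in("wrist","wrist"):
    p,J=cloud(cam)
    s=(abs(J[...,0])>.014)&(abs(J[...,0])<.032)&(J[...,1]>.11)&(J[...,1]<.18)&(J[...,2]>.066)&(J[...,2]<.078);q=J[s]
    if len(q)>5:print(cam,"plate",len(q),np.percentile(q[:,1],[2,50,98]).round(4))
jig()
E
python3 -m pendant '[[0,0,-0.015,0,0],[0,0,-0.02,0,0],[0,0,0,-0.03,0],[0,0,0,-0.04,0],[0,0,0,-0.04,0],[0,-0.008,0.02,-0.04,0],[0,-0.008,0.035,-0.03,0],[0,-0.008,0.035,0,0],[0,-0.008,0.035,0,0],[0,-0.005,0.035,0,0],[0,0,0.015,0,0],[0,0,0,0,0]]' && python3 - <<'E'
from h import *
jig()
p,J=cloud("wrist");cv2.imwrite("pics/w2.png",cv2.resize(p,(800,600)))
s=(abs(J[...,0])<.034)&(J[...,1]>.10)&(J[...,1]<.18)&(J[...,2]>.066)&(J[...,2]<.078);q=J[s]
print("plate",len(q),np.percentile(q[:,1],[2,50,98]).round(4))
b=p.astype(int);r=(b[...,2]>150)&(b[...,1]<70)&(abs(J[...,2]-.12)<.015);print("pad",r.sum(),J[r].mean(0),J[r].min(0),J[r].max(0))
for n in("fuse_green","fuse_red","fuse_blue","contact_pin","under_pin","window","pad_top"):
    print(n,[(x["at"],round(x["score"],2)) for x in bot.pinpoint(n,"wrist")[:2]])
E
```

```text
t: 8.12
eef_pos: [0.5117, 0.2746, 0.2247]
tool_rot: [0.0, 0.996, 0.086, 0.0]
contact_force: [0.5, 0.1, -0.5]
gripper_width: 0.004
grasp_force: 0.0
t 8.1167 jig xy -0.0003 0.1512 tipz 0.0517 yawerr deg -0.3 F jig 0.5 0.0 -0.5
wrist plate 651 [0.1308 0.134  0.1365]
wrist plate 648 [0.1308 0.134  0.1365]
t 8.2167 jig xy -0.0004 0.1513 tipz 0.0517 yawerr deg -0.29 F jig 0.5 0.3 0.0
t: 9.22
eef_pos: [0.5002, 0.1328, 0.3983]
tool_rot: [0.001, 0.997, 0.083, 0.0]
contact_force: [-0.4, -0.6, 1.0]
gripper_width: -0.001
grasp_force: 0.0
t 9.2167 jig xy -0.0366 0.0135 tipz 0.2253 yawerr deg -0.62 F jig -0.5 -0.5 1.0
plate 563 [0.1335 0.1353 0.1392]
pad 1489 [-0.03919237  0.0034234   0.121187  ] [-0.05589356 -0.0112222   0.11551773] [-0.02387797  0.01839095  0.12521971]
fuse_green []
fuse_red []
fuse_blue []
contact_pin []
under_pin []
window [([267.8, 204.6], 0.93)]
pad_top [([267.4, 194.5], 0.68)]
```

View pics/w2.png

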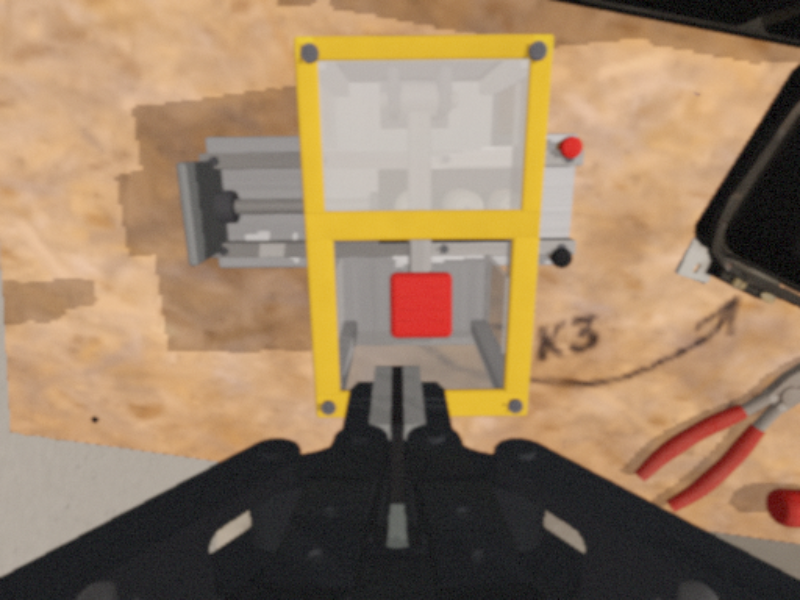

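Wrist view: plate at (190,215), lever at (420,200), with two fuses visible to its right under the panel at (465,200) and (500,200), and the third under the lever. I refit everything within one picture.

```bash
python3 - <<'E'
from h import *
np.set_printoptions(precision=4,suppress=True)
from scipy.optimize import least_squares
jig();p,J=cloud("wrist");jig()
m=bot.camera_model("wrist");K=np.array(m["intrinsics"]);R=np.array(m["R"]);t=np.array(m["t"]);o=-R.T@t
v,u=np.mgrid[:384,:512];D=np.stack([(u-K[0,2])/K[0,0],(v-K[1,2])/K[1,1],np.ones(u.shape)],-1)@R
W=o+D*((.132-o[2])/D[...,2])[...,None]
yaw=.1768;org=np.array([.5386,.1259]);ex=np.array([np.cos(yaw),np.sin(yaw)]);ey=np.array([-ex[1],ex[0]])
Jx=(W[...,:2]-org)@ex;Jy=(W[...,:2]-org)@ey
y=cv2.inRange(cv2.cvtColor(p,cv2.COLOR_BGR2HSV),(20,120,120),(35,255,255));n,l,st,_=cv2.connectedComponentsWithStats(y);b=l==1+np.argmax(st[1:,4])
L=[];Rr=[];T=[];iL=[];iR=[]
for r in range(45,245):
    c=np.nonzero(b[r])[0]
    L.append((Jx[r,c[0]],Jy[r,c[0]]));Rr.append((Jx[r,c[-1]],Jy[r,c[-1]]))
for c in range(200,345):
    r=np.nonzero(b[:,c])[0];T.append((Jx[r[0],c],Jy[r[0],c]))
L,Rr,T=map(np.array,(L,Rr,T))
pl=np.polyfit(L[:,0],L[:,1],1);pr=np.polyfit(Rr[:,0],Rr[:,1],1)
print("left slope,y(0)",pl,"right",pr,"mid",(pl[1]+pr[1])/2,"back x",np.median(T[:,0]))
s=(abs(J[...,0])<.034)&(J[...,1]>.10)&(J[...,1]<.18)&(J[...,2]>.066)&(J[...,2]<.078);q=J[s];print("plate",np.percentile(q[:,1],[2,50,98]),np.percentile(q[:,0],[1,99]))
B=p.astype(int);r=(B[...,2]>150)&(B[...,1]<70)&(abs(J[...,2]-.12)<.015);print("pad",(J[r].min(0)+J[r].max(0))/2)
c=cv2.resize(p[95:165,170:350],(800,311),interpolation=cv2.INTER_CUBIC);cv2.imwrite("pics/crop.png",cv2.normalize(c,None,0,255,cv2.NORM_MINMAX))
E
```

```text
t 9.6167 jig xy -0.0364 0.0184 tipz 0.225 yawerr deg -0.17 F jig -0.1 -0.0 -0.1
t 9.6667 jig xy -0.0365 0.0181 tipz 0.225 yawerr deg -0.19 F jig 0.5 0.2 -1.0
left slope,y(0) [-0.0025  0.0536] right [ 0.0002 -0.0549] mid -0.0006482323689031566 back x 0.0818022166665274
plate [0.13   0.1319 0.1356] [-0.0279  0.0301]
pad [-0.04   -0.0006  0.1208]
```

View pics/crop.png

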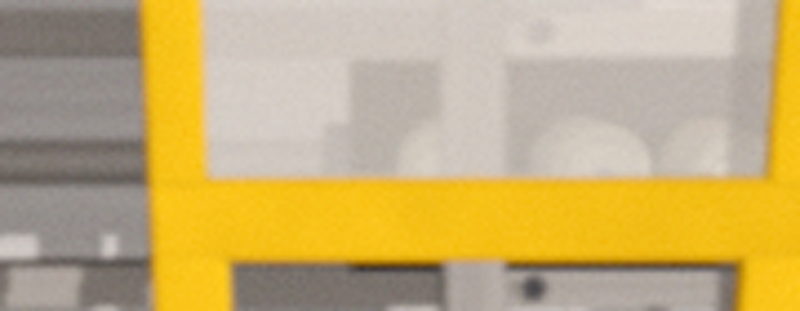

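```bash
python3 - <<'E'
from h import *
p,J=cloud("wrist");jig()
m=bot.camera_model("wrist");K=np.array(m["intrinsics"]);R=np.array(m["R"]);t=np.array(m["t"]);o=-R.T@t
yaw=.1768;org=np.array([.5386,.1259]);ex=np.array([np.cos(yaw),np.sin(yaw)]);ey=np.array([-ex[1],ex[0]])
for nm,c in(("greenL",259.6),("blueL",289.3),("blueR",316.3),("redL",319.)):
    for z in(.04,.05,.06):
        d=R.T@np.linalg.solve(K,[c,130.,1]);P=o+d*(z-o[2])/d[2];print(nm,z,((P[:2]-org)@ex).round(4),((P[:2]-org)@ey).round(4))
g=cv2.cvtColor(p,cv2.COLOR_BGR2GRAY)[124:134,240:345].mean(0);print(g.round().astype(int).tolist())
E
```

```text
t 9.7167 jig xy -0.0364 0.0178 tipz 0.225 yawerr deg -0.22 F jig -0.1 0.2 -0.2
greenL 0.04 0.003 0.0113
greenL 0.05 0.0041 0.0115
greenL 0.06 0.0051 0.0117
blueL 0.04 0.0029 -0.0182
blueL 0.05 0.004 -0.0172
blueL 0.06 0.005 -0.0161
blueR 0.04 0.0028 -0.0451
blueR 0.05 0.0039 -0.0432
blueR 0.06 0.0049 -0.0413
redL 0.04 0.0028 -0.0478
redL 0.05 0.0039 -0.0458
redL 0.06 0.0049 -0.0439
[193, 192, 189, 186, 183, 184, 183, 182, 180, 178, 176, 176, 177, 177, 177, 176, 176, 177, 179, 183, 186, 189, 192, 193, 194, 196, 196, 195, 191, 191, 192, 193, 193, 193, 192, 193, 192, 192, 192, 193, 192, 192, 189, 183, 178, 177, 176, 176, 177, 181, 182, 186, 187, 188, 190, 191, 192, 193, 194, 195, 195, 196, 196, 196, 196, 196, 195, 196, 196, 196, 194, 193, 192, 190, 189, 184, 179, 178, 179, 183, 185, 185, 187, 187, 188, 189, 190, 192, 193, 194, 194, 195, 192, 184, 178, 176, 176, 176, 176, 177, 175, 166, 162, 169, 180]
```

Green is within about 1 mm of the pin. Next: centre over the pad and go down.

```bash
python3 -m pendant '[[0,-0.002,0.009,0,0],[0,-0.001,0.0095,0,0],[0,0,0,0.02,0],[0,0,0,0.025,0],[0,0,0,0.015,0],[0,0,0,0,0],[0,0,0,0,0],[0,0,0,0,0]]' && python3 - <<'E'
from h import *
jig();jig()
p,J=cloud("wrist");q,_=bot.read_camera("scene");jig()
cv2.imwrite("pics/c3.png",np.hstack([cv2.resize(p,(400,300)),cv2.resize(q[170:290,150:310],(400,300))]))
B=p.astype(int);r=(B[...,2]>150)&(B[...,1]<70)&(abs(J[...,2]-.12)<.015);print("pad",r.sum(),J[r].min(0),J[r].max(0))
E
```

```text
t: 10.38
eef_pos: [0.5004, 0.1172, 0.3391]
tool_rot: [-0.0, 0.996, 0.085, 0.001]
contact_force: [0.6, 0.2, -0.1]
gripper_width: 0.001
grasp_force: 0.0
t 10.3833 jig xy -0.0392 -0.0018 tipz 0.1661 yawerr deg -0.32 F jig 0.6 0.1 -0.1
t 10.3833 jig xy -0.0392 -0.0018 tipz 0.1661 yawerr deg -0.32 F jig 0.6 0.1 -0.1
t 10.4833 jig xy -0.0391 -0.0016 tipz 0.1664 yawerr deg -0.31 F jig -0.2 1.0 0.6
pad 2140 [-0.05516951 -0.01501435  0.11461079] [-0.02359445  0.01508111  0.12511159]
```

View pics/c3.png

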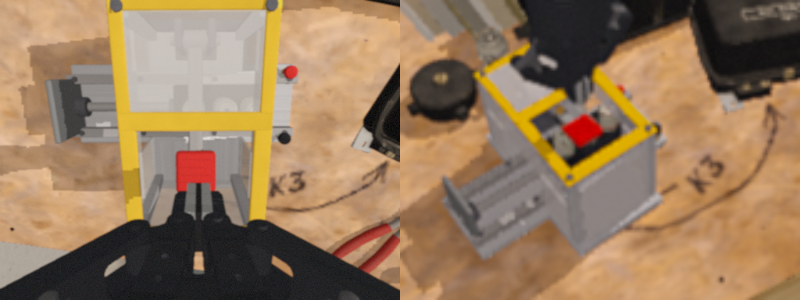

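Fingers (195,210 in the left crop) are lined up with the red pad inside the window. Pressing now.

```bash
python3 -m pendant '[[0,0,-0.0015,0.015,0],[0,0,0,0.015,0],[0,0,0,0.01,0],[0,0,0,0.004,0],[0,0,0,0.004,0],[0,0,0,0.004,0],[0,0,0,0,0],[0,0,0,0,0]]' && python3 -c "from h import *;jig()" && python3 -m pendant '[[0,0,0,0.004,0],[0,0,0,0.003,0],[0,0,0,0.003,0],[0,0,0,0.002,0],[0,0,0,0,0],[0,0,0,0,0],[0,0,0,0,0]]' && python3 -c "from h import *;jig()"
```

```text
t: 11.15
eef_pos: [0.4998, 0.1191, 0.2866]
tool_rot: [-0.0, 0.996, 0.086, 0.0]
contact_force: [-1.8, 0.1, 4.0]
gripper_width: 0.001
grasp_force: 1.6
t 11.15 jig xy -0.0394 0.0001 tipz 0.1136 yawerr deg -0.29 F jig -1.8 0.4 4.0
t: 11.73
eef_pos: [0.4991, 0.1191, 0.2741]
tool_rot: [0.0, 0.996, 0.086, -0.001]
contact_force: [-3.8, -0.4, 7.3]
gripper_width: -0.0
grasp_force: 4.1
t 11.7333 jig xy -0.0401 0.0002 tipz 0.1011 yawerr deg -0.28 F jig -3.8 0.3 7.3
```

Nearly at the stop. I continue until the force climbs.

```bash
python3 -m pendant '[[0,0,0,0.001,0],[0,0,0,0.001,0],[0,0,0,0,0],[0,0,0,0,0]]' && python3 -c "from h import *;jig()" && python3 -m pendant '[[0,0,0,0.001,0],[0,0,0,0.001,0],[0,0,0,0,0],[0,0,0,0,0]]' && python3 -c "from h import *;jig()"
```

```text
t: 12.07
eef_pos: [0.499, 0.1191, 0.273]
tool_rot: [0.0, 0.996, 0.086, -0.001]
contact_force: [-8.4, -1.7, 18.0]
gripper_width: 0.001
grasp_force: 9.1
t 12.0667 jig xy -0.0402 0.0003 tipz 0.1 yawerr deg -0.28 F jig -8.6 -0.2 18.0
t: 12.4
eef_pos: [0.499, 0.1192, 0.2723]
tool_rot: [0.001, 0.996, 0.086, -0.001]
contact_force: [-13.1, -4.1, 32.5]
gripper_width: 0.005
grasp_force: 16.5
t 12.4 jig xy -0.0402 0.0004 tipz 0.0993 yawerr deg -0.29 F jig -13.6 -1.7 32.5
```

On the stop (force rises steeply at z = 0.100). I ease off 1.5 mm and check.

```bash
python3 -m pendant '[[0,0,0,-0.0015,0],[0,0,0,0,0],[0,0,0,0,0],[0,0,0,0,0]]' && python3 - <<'E'
from h import *
jig();p,J=cloud("wrist");q,_=bot.read_camera("scene");jig()
s=(abs(J[...,0])<.034)&(J[...,1]>.10)&(J[...,1]<.18)&(J[...,2]>.066)&(J[...,2]<.078);print("plate",np.percentile(J[s][:,1],[2,50,98]).round(4))
cv2.imwrite("pics/c4.png",np.hstack([cv2.resize(p,(400,300)),cv2.resize(q[170:290,150:310],(400,300))]))
E
```

```text
t: 12.73
eef_pos: [0.499, 0.1191, 0.2729]
tool_rot: [0.0, 0.996, 0.086, -0.001]
contact_force: [-9.1, -1.8, 22.0]
gripper_width: -0.003
grasp_force: 10.9
t 12.7333 jig xy -0.0402 0.0003 tipz 0.0999 yawerr deg -0.29 F jig -9.3 -0.1 22.0
t 12.8333 jig xy -0.0402 0.0003 tipz 0.0999 yawerr deg -0.28 F jig -9.6 -0.7 21.1
plate [0.1297 0.131  0.1355]
```

View pics/c4.png

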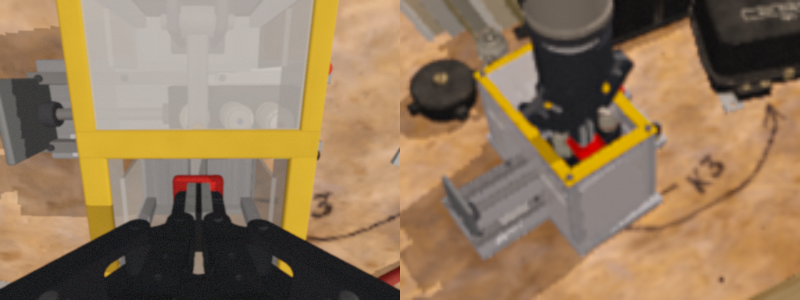

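The fingers hold the pad down inside the window, clear of the frame. Two fuses show to the right of the lever, and green is beneath it. Handing in.

```bash
python3 -c "
from station import bot
print(bot.hand_in())"
```

```text
the job is handed in; nothing more can be done
None
```

I pushed the carriage until the green-ringed fuse stood within about 1 mm of the pin. I handed the job in with the red pad held on its stop at about 21 N, through the guard window, at 12.8 s on the robot's clock; `hand_in()` returned no verdict.

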